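# Unship the swing bucket with the lifter

## Robot

A 6-joint arm with a two-finger parallel gripper is mounted at the origin on a cart in front of the work surface, level with it; the furniture and walls round the work are solid. World frame = base frame: x ahead of the robot, y to its left, z up, the work surface at z = 0. Lengths are in mm, angles in rad, forces in N, time in s.
With the tool pointing down it reaches from about 400 to 925 mm from the base axis. Payload 12.5 kg.
Tool frame: the origin (TCP) lies between the finger pads; the fingertips stand 11 mm ahead of it and the grasp point (between the pads) lies 8 mm behind it (env.tip_extent is the distance from the TCP to the fingertips, in mm); x points along the fingers, z is the direction in which the jaws open and shut, and the axes are right-handed (so a half turn about x gives the same grasp; the last joint's range is limited). The gripper opens to 95 mm and grips with 3 to 60 N. Pads are 20 mm wide; open, the fingers measure 119 mm over their backs; the gripper's body (75 mm by 180 mm) begins 59 mm behind the grasp point.
Start: joints at [-1.24, 0.491, 1.559, -0, 1.092, -0.106], TCP at [264.425, -566.326, 225.661] pointing down, gripper open.
Joint ranges: [-3.1, 3.1], [-0.84, 2.19], [0.05, 2.79], [-1.13, 4.28], [0.06, 2.93], [-2.69, 2.69]. Speed limits (rad/s): [2.22, 2.22, 2.79, 3.14, 3.14, 3.14].

## Interface

Orientations are given as [roll, pitch, yaw] about the fixed x, y, z axes, in that order (R = Rz(yaw) Ry(pitch) Rx(roll)).
In Python, from cell import status, imaging, env gives the robot as it stands. The module is installed in compiled form; this text tells all that it offers.
- The arm moves only by the tool apply_moves, never from a script. Its argument "increments" is a list of rows, each a list of 5 numbers: the closure, from 0 (fully open) to 1 (shut), then the shift along the tool's x, y, z in mm, then the turn about the tool's x in degrees. A call has 1 to 10 rows; each row shifts and turns the commanded pose from where the row before left it, along the tool's axes as they then stand; what a row does not reach is not made up. A row lasts 1/10 s, in which the tool goes at most 50 mm and 8.59 degrees, less where a joint would pass 70% of its speed; a pose out of reach is approached as far as the arm can. A call with a gripper value outside its range is refused whole. The fingers move at their own pace and stop on an object; the grip force is fixed at half the most. Time passes only in rows, so rows that do not move let the fingers close. It gives the time, the measured TCP pose, the force and the opening at its end, in the units of the state.
- status.state(): the state, without advancing time (a new reading comes with each control period).
- imaging.read_camera(name): name is "scene" or "side" or "wrist"; returns a dict with "pixels" (480x640x3 uint8, red, green, blue), "fovy" (degrees; the focal length in pixels is half the picture's height over the tangent of half this angle, whatever the lens; pixels are square), "cx", "cy" (the principal point, pixels), "R" (3x3) and "t" (3): a world point X has camera coordinates R X + t. Camera axes: x right, y down, z forward; pixel columns grow to the right and rows downward; lengths in mm; the calibration is good to about 2 mm. A picture is of the moment at which its call begins. There is no depth.
- env.job_done(): hands the job in, once; it reports no verdict.
The state is a dict: "t": time; "joints": joint angles; "qvel": joint speeds; "tau": joint torques, N m; "eef_pos": TCP position; "tcp_rot": TCP orientation; "ft_force": force on the tool from outside, world axes, zero at the start; "moment": the same for the moment, N m; "opening": opening from 0.0 (shut) to 1.0 (fully open).
Only numpy, scipy, OpenCV 4.12 (cv2) and the standard library are available. Lean on these libraries where they do the work, as an engineer would, in place of code of your own. Each camera call takes 0.05 s, during which the arm holds its last target. There are 200 camera calls.

## Task

The little metal bucket hangs by its side pins in the swing cradle: push the keeper bar round to its stop so that the pins are free, then pick up the C-shaped lifter, hook its tines under the bucket's bail and lift the bucket straight up out of the notches. Carry it slowly and level, without letting it swing, catch in the cradle, drop or be touched by the gripper, and stand it upright on the round cork mat, wholly on the cork. Draw the lifter out and stand it upright on its tines again on the bare bench, clear of the bucket and mat; leave everything else where it is.

Things in the scene. Friction and masses are not known exactly. Their poses are not given: they have to be found in the camera images.
- cradle: Fixed swing cradle: dark wooden base 100 (x) x 150 (y) x 12 mm, two upright dark steel cheeks at y = -56 and +56 (50 mm along x, 12 thick, tops at z = 110). Each has an open-topped notch at x = 0, 14 mm wide, seat at z = 85. Origin: centre of the underside; z up; y is the swing axis; -x, its open front, faces the robot within 0.25 rad. The keeper is on the +y cheek.
- keeper (a joint): Flat steel keeper bar (13 mm wide, 5 thick) over the notch of the cradle's +y cheek, in rad. 0: along the cheek, pointing to the cradle's -x, over the pin; 1.6: its stop, pointing to the cradle's +y, pin free. Opens as the knob is pushed to the cradle's +y side (clockwise from above). Under 1 N at the knob; stays where left. Starts at 0 to 0.12.
- keeper_knob (a point): Middle of the upright dark wooden knob (12 mm diameter, 30 tall, spanning 15 mm below to 15 mm above this point, which is 130 mm above the bench) near the keeper's free end, 95 mm from its pivot.
- keeper_pivot (a point): The keeper's upright pivot axis, at cradle x = +30, y = +56, z = 111 (underside of the bar).
- bucket: Loose aluminium bucket, rim 80 mm, foot 68, 85 tall, 0.25 to 0.45 kg, rigid bail over the mouth. Origin: centre of its underside; z up; y along the pins, like the cradle's y. 10 mm pins at z = 60 reach y = +-70 (18 mm end flanges). Hung, its origin is 30 mm above the bench and it can swing. Raised 35 mm the pins clear the cheeks and it can go out at the front (80 mm to -x); over a cheek it needs 90 mm.
- bail (a point): Middle of the bail's straight top bar: 8 mm round steel, level, along the bucket's y, straight for 68 mm, centre 130 mm above the bucket's underside (160 above the bench at the start). The room under it, down to the rim, is 41 mm. The centre of mass is far below it.
- lifter: Loose C-shaped lifter, 0.25 kg, standing on the bench; open C and tines face its +x. Origin: under its handle at bench height; z up. Wooden handle 30 (x) x 26 (y) mm, z = 70 to 125, at x = y = 0: grip across y from above. Top arm (underside z = 60), back post at x = -45, two 10 mm tines at y = +-20 running to x = 12 and up to tips (x = 31, top z = 19). Cross stop x = -17 to -10, top z = 18.
- lifter_grip (a point): Middle of the wooden handle, 100 mm above the lifter's origin.
- lifter_saddle (a point): Top of the tines between cross stop and tips, right below the handle, 10 mm above the lifter's origin: where the bail rests. The bail's centre can lie from x = -6 to +10 here.
- mat: Fixed round cork mat on a wooden disc, 150 mm diameter (cork 144), top 12 mm above its origin, which is the centre of its underside on the bench.
- mould: Bystander: pale ribbed cup mould, 68 mm diameter, 54 tall, loose; origin underside centre.
- tumbler: Bystander: clear glass tumbler, 56 mm diameter, 70 tall, loose; origin underside centre.
- tin: Bystander: round metal wax tin, 67 mm diameter, 24 tall, loose; origin underside centre.
- stopper: Bystander: cork stopper 33 mm diameter, 32 tall, loose; origin underside centre.

How it is judged (in metres and radians):
On the way, in this order (a step that is already met when the one before it is completed fails the run):
1. the keeper is swung off the notch (value of joint keeper above 1.1 rad), for 0.2 s.
2. the bucket hangs on the lifter, clear above the cradle (height (world z) of bucket above 0.068 m and contact force between bucket and lifter above 0.8 N and contact force between bucket and cradle below 0.1 N), for 0.2 s.
3. the bucket stands on the mat, off the lifter (horizontal distance between bucket and mat below 0.038 m and angle between bucket's own z axis and vertical below 0.08 rad and z of bucket in the frame of mat between 0.007 and 0.017 m and contact force between bucket and mat above 1 N and contact force between bucket and lifter below 0.1 N), for 0.2 s.
At the end, for the whole second after the job is handed in: Keeper open (over 1.1 rad); bucket at rest, upright (0.08 rad) on the cork, within 38 mm of the mat's centre, not touching the lifter; lifter at rest, upright (0.1 rad) on its tines on the bench (origin under 6 mm high), over 80 mm from the mat's centre (all of step 3 and value of joint keeper above 1.1 rad and angle between lifter's own z axis and vertical below 0.1 rad and height (world z) of lifter below 0.006 m and horizontal distance between lifter and mat above 0.08 m and linear speed of each of bucket, lifter below 0.02 m/s).
It fails at once if the bucket swings or tips more than 0.35 rad (angle between bucket's own z axis and vertical above 0.35 rad).
It fails at once if the gripper or arm touches the bucket (contact force between any of the fingers, the arm and bucket above 1 N).
It fails at once if the bucket catches: pulled against the cradle or keeper with over 18 N (contact force between bucket and cradle above 18 N).
It fails at once if the bucket is dropped or flung (over 0.6 m/s) (linear speed of bucket above 0.6 m/s).
It fails at once if the mould, tumbler, tin or stopper is moved more than 20 mm (distance of any of mould, tumbler, tin, stopper from where it was at the start of the episode above 0.02 m).
It also fails if it takes over 72 s, if anything falls off the work surface, if the arm or the gripper's body presses on something with over 40 N, if the wrist force passes 120 N, or if a joint passes its speed limit or range.

## Working session

There is one attempt and no reset: what is moved stays moved. The work goes in short steps, Python scripts to look and compute and a tool call to move; the robot and the scene stay as the last step left them, time stands still between calls to the robot, and variables do not carry over. Pictures are saved under pics/ and viewed, about 8 in all and at most 12, crops included, and the job is handed in when it is done.

Besides the shell and the picture viewer there is one more tool, called after "Request:" as name(argument=value, ...) on one line, values as JSON. apply_moves: Moves the arm, as the interface text tells. Its arguments: {"type":"object","properties":{"increments":{"type":"array"}},"required":["increments"]}

```bash
mkdir -p pics
cat > h.py <<'E'
import numpy as np, cv2
from cell import status, imaging, env
def cam(n): return imaging.read_camera(n)
def f(c): return 240/np.tan(np.radians(c["fovy"])/2)
def proj(c,X):
    p=np.array(c["R"])@np.array(X,float)+np.array(c["t"]); return np.array([c["cx"]+f(c)*p[0]/p[2], c["cy"]+f(c)*p[1]/p[2]])
def ray(c,u,v):
    R=np.array(c["R"]); d=R.T@np.array([(u-c["cx"])/f(c),(v-c["cy"])/f(c),1]); return -R.T@np.array(c["t"]), d/np.linalg.norm(d)
def onz(c,u,v,z):
    o,d=ray(c,u,v); return o+d*(z-o[2])/d[2]
def tri(*rs):
    A=0;b=0
    for o,d in rs:
        P=np.eye(3)-np.outer(d,d); A=A+P; b=b+P@o
    return np.linalg.solve(A,b)
def save(c,n): cv2.imwrite("pics/"+n,c["pixels"][:,:,::-1])
E
python3 - <<'E'
from h import *
import pickle
for n in("scene","side"):
    c=cam(n); save(c,n+"0.png"); print(n,c["fovy"],c["cx"],c["cy"],np.round(-np.array(c["R"]).T@np.array(c["t"])))
    pickle.dump(c,open(n+"0.pkl","wb"))
s=status.state(); print(s["t"],s["eef_pos"],s["tcp_rot"],s["ft_force"],s["opening"],env.tip_extent)
E
```

```text
scene 54.7407623207802 319.341566600023 238.63842409300602 [-253.  294.  752.]
side 47.87783824752457 321.22498817529066 234.02159699383023 [-152. 1000.  639.]
0.1 [ 264.3616467  -566.11363225  225.12200337] [3.04339333 1.56979612 1.90938542] [-0.08600373  0.08460328 -0.3077992 ] 1.0021449500795623 11.0
```

View pics/scene0.png

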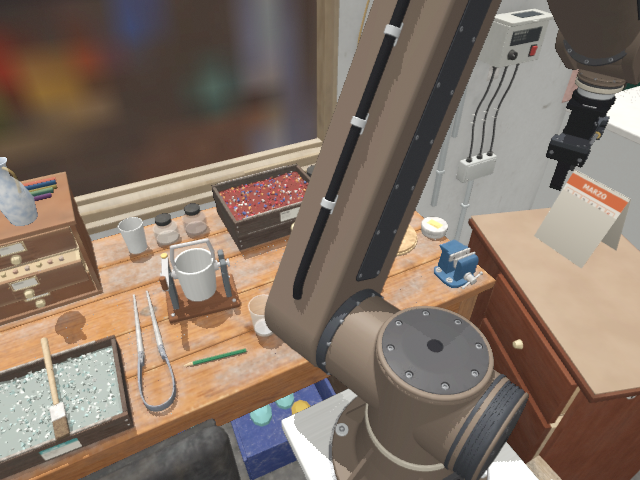

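View pics/side0.png

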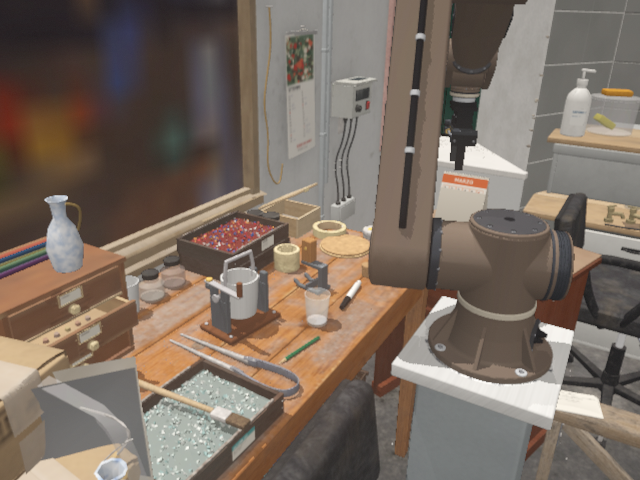

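The scene view shows the cradle and bucket at (200,275), with the arm covering the middle of the bench. The side view shows the cradle (240,300), the lifter (about (315,280)), the mat (345,243), the mould (287,258), the tumbler (317,305) and the bench items. I'll get rough positions and enlarge the side view.

Run:
```python
from h import *
import pickle
from scipy.spatial.transform import Rotation as Ro
s=pickle.load(open("side0.pkl","rb"));c=pickle.load(open("scene0.pkl","rb"))
for n,u,v,z in[("mat",345,243,12),("mould",287,270,0),("tumb",317,322,0),("cradle",241,322,12),("lifter?",318,290,0),("vise",308,255,0)]: print(n,np.round(onz(s,u,v,z)))
for n,u,v,z in[("cradle",203,300,12)]: print(n,np.round(onz(c,u,v,z)))
r=status.state()["tcp_rot"]; print(np.round(Ro.from_euler("xyz",r).as_matrix(),3))
im=s["pixels"][210:340,170:400,::-1]; cv2.imwrite("pics/sidecrop.png",cv2.resize(im,None,fx=3.4,fy=3.4,interpolation=cv2.INTER_CUBIC))
w=cam("wrist"); save(w,"w0.png"); print(w["fovy"],np.round(-np.array(w["R"]).T@np.array(w["t"])),np.round(w["R"],2))
```

```text
mat [ 481. -283.   12.]
mould [541. -69.   0.]
tumb [347. 110.   0.]
cradle [477. 212.  12.]
lifter? [418. -18.  -0.]
vise [ 543. -178.    0.]
cradle [471. 199.  12.]
[[-0.     0.906  0.423]
 [ 0.001  0.423 -0.906]
 [-1.     0.    -0.001]]
58.893980514391124 [ 339. -530.  384.] [[ 0.42 -0.91 -0.  ]
 [-0.87 -0.4   0.29]
 [-0.27 -0.12 -0.96]]
```

View pics/sidecrop.png

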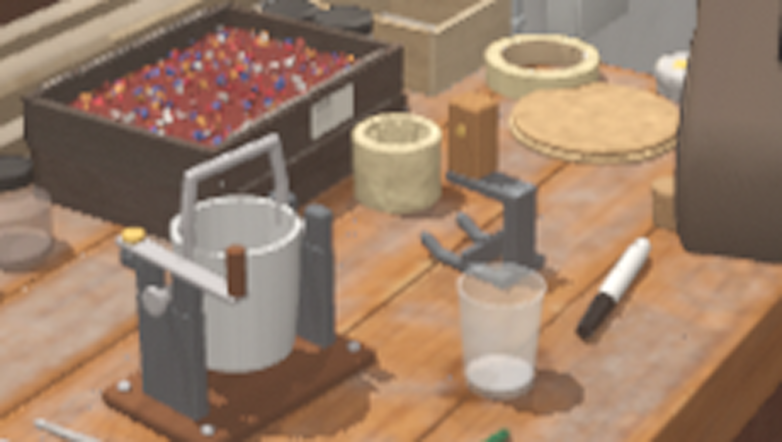

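The crop shows the lifter's wooden handle at crop (470,135), its C open to the left, behind the tumbler. The keeper knob is at crop (235,270), the bail bar at (235,155), the mat at (595,115) and the stopper at (665,200). I'll raise the arm and look from above with the wrist camera.

Request:
apply_moves(increments=[[0, -45, 0, 0, 0], [0, -45, 0, 0, 0], [0, -45, 0, 0, 0], [0, -45, 0, 0, 0], [0, -45, 0, 0, 0], [0, 0, 33, -36, 0], [0, 0, 33, -36, 0], [0, 0, 33, -36, 0], [0, 0, 33, -36, 0], [0, 0, 33, -36, 0]])

```text
t: 1.15
eef_pos: [337.9, -331.4, 450.5]
tcp_rot: [2.304, 1.571, 1.169]
ft_force: [0.9, -0.6, -0.5]
opening: 1.0
```

Request:
apply_moves(increments=[[0, 0, 33, -36, 0], [0, 0, 33, -36, 0], [0, 0, 33, -36, 0], [0, 0, 33, -36, 0], [0, 0, 33, -36, 0], [0, 0, 0, 0, 0], [0, 0, 0, 0, 0]])

```text
t: 1.85
eef_pos: [411.2, -99.6, 450.6]
tcp_rot: [-0.735, 1.57, -1.866]
ft_force: [0.8, -0.9, -0.5]
opening: 1.003
```

Run:
```python
from h import *
import pickle
from scipy.spatial.transform import Rotation as Ro
c=cam("wrist"); save(c,"w1.png"); pickle.dump(c,open("w1.pkl","wb"))
c=cam("scene"); save(c,"s1.png"); pickle.dump(c,open("s1.pkl","wb"))
c=cam("side"); save(c,"d1.png"); pickle.dump(c,open("d1.pkl","wb"))
s=status.state(); print(s["t"],s["eef_pos"],s["joints"],s["ft_force"]); print(np.round(Ro.from_euler("xyz",s["tcp_rot"]).as_matrix(),3))
```

```text
2.0 [ 410.92694985 -101.54078463  450.46709063] [-3.98419626e-01  1.92391813e-02  1.62233702e+00 -2.43994802e-04
  1.50030974e+00  7.37205121e-01] [ 1.30293581  0.53325764 -0.09921839]
[[-0.     0.907  0.422]
 [-0.     0.422 -0.907]
 [-1.    -0.    -0.   ]]
```

View pics/w1.png

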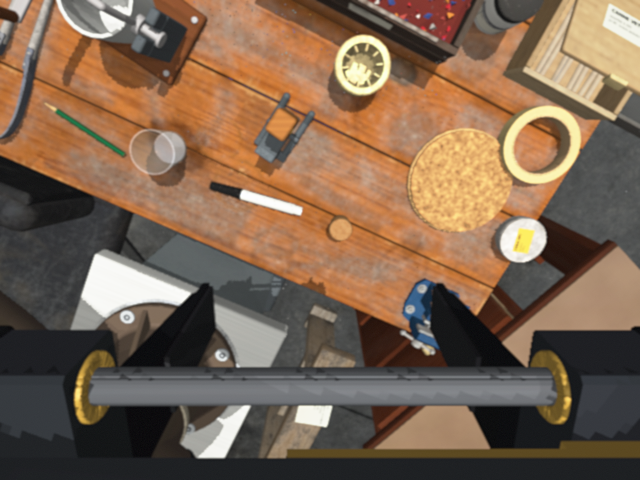

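The wrist view shows the lifter handle at (283,123), the mat at (460,180), the mould at (362,65), the stopper at (340,229), the tin at (522,240), the tumbler at (160,152) and the cradle at top left. I'll look at the lifter and cradle closer in one montage.

Run:
```python
from h import *
import pickle
w,s,d=[pickle.load(open(n+"1.pkl","rb")) for n in "wsd"]
def crop(c,u,v,wd,ht,k): return cv2.resize(c["pixels"][v:v+ht,u:u+wd,::-1],None,fx=k,fy=k,interpolation=cv2.INTER_CUBIC)
A=crop(w,235,80,100,75,4)   #400x300
B=crop(s,150,225,100,75,4) if True else 0
C=crop(d,180,235,100,75,4); D=crop(w,50,0,200,150,2)
cv2.imwrite("pics/m1.png",np.vstack([np.hstack([A,B]),np.hstack([C,D])]))
hsv=cv2.cvtColor(w["pixels"],cv2.COLOR_RGB2HSV)
print(np.round([onz(w,460,180,12),onz(w,283,123,125),onz(w,362,72,54),onz(w,340,229,32),onz(w,522,240,24),onz(w,172,148,0)]))
```

```text
[[ 481. -280.   12.]
 [ 454.  -31.  125.]
 [ 545.  -89.   54.]
 [ 349. -155.   32.]
 [ 444. -402.   24.]
 [ 348.  105.    0.]]
```

View pics/m1.png

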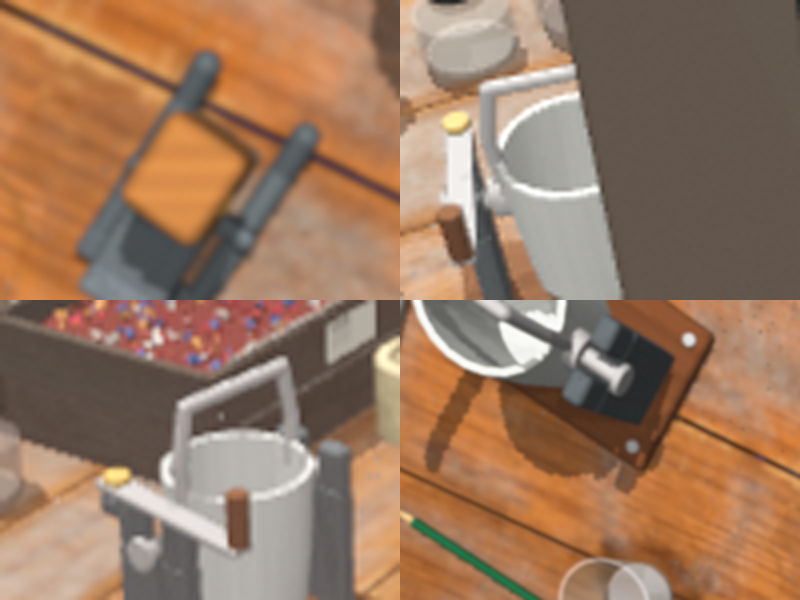

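The montage shows the lifter tine tips at w1 (286.7,95.5) and (312,113), and the handle top at (282.5,124.5). It also shows the knob top, pivot head and bail ends in both the scene and side views. Triangulating those.

Run:
```python
from h import *
import pickle
w,s,d=[pickle.load(open(n+"1.pkl","rb")) for n in "wsd"]
def T(a,b): 
    X=tri(ray(s,*a),ray(d,*b)); print(np.round(X,1), np.round(proj(s,X)-a,1),np.round(proj(d,X)-b,1)); return X
K=T((163,277.5),(239.3,283.3)); P=T((164,255.5),(209.5,279)); B=T((172.5,247),(225,261)); B2=T((211,241),(250.5,250.5))
v=K-P; print("keeper dir",np.hypot(*v[:2]),np.degrees(np.arctan2(v[1],v[0])))
# on known heights
for n,c,u,z in[("knob s",s,(163,277.5),145),("knob d",d,(239.3,283.3),145),("piv s",s,(164,255.5),122),("piv d",d,(209.5,279),122)]: print(n,np.round(onz(c,*u,z),1))
v=B-B2; print("cradle y dir",np.degrees(np.arctan2(v[1],v[0])),np.hypot(*v[:2]),(B+B2)/2)
# base corner bolts in wrist: 
a,b=onz(w,286.7,95.5,17),onz(w,312,113,17); t=(a+b)/2; e=a-b; yaw=np.arctan2(-e[0],e[1]); print("tips",a,b,np.hypot(*e[:2]),"yaw",np.degrees(yaw))
h=onz(w,282.5,124.5,125); print("handle",h,"from tips",t-29*np.array([np.cos(yaw),np.sin(yaw),0]), np.degrees(np.arctan2(*(t-h)[1::-1])))
print("bolts",np.round([onz(w,50+689/2-200,20,14),onz(w,50+(631-400)/2,147/2,14)],1))
m=cv2.inRange(cv2.cvtColor(w["pixels"],cv2.COLOR_RGB2HSV),(10,60,120),(28,255,255));
```

```text
[434.1 265.9 142.1] [-0. -0.] [0. 0.]
[525.  248.1 118.3] [-0.  -0.1] [0.1 0.1]
[495.7 230.3 158.3] [-0.3 -0.8] [0.4 0.7]
[485.7 156.4 154.4] [-0.5 -1.4] [0.8 1.1]
keeper dir 92.6820414523202 168.94793920112375
knob s [430.8 266.  145. ]
knob d [430.8 270.  145. ]
piv s [520.1 248.4 122. ]
piv d [520.6 253.2 122. ]
cradle y dir 82.28006333631693 74.56917395936925 [490.71660261 193.35904622 156.33611137]
tips [480.64521248 -14.01197115  17.        ] [474.76015676 -53.55663521  17.        ] 39.98017429627417 yaw -8.464659565216486
handle [451.88177372 -30.98417851 125.        ] from tips [449.01858612 -29.51552199  17.        ] -6.189201226864337
bolts [[513.8 128.3  14. ]
 [438.  140.8  14. ]]
```

Request:
apply_moves(increments=[[1, 0, 19.6, -37.6, 0], [1, 0, 19.6, -37.6, 0], [1, 0, 19.6, -37.6, 0], [1, 0, 19.6, -37.6, 0], [1, 0, 19.6, -37.6, 0], [1, 0, 19.6, -37.6, 0], [1, 0, 19.6, -37.6, 0], [1, 0, 19.6, -37.6, 0], [1, 17, 0, 0, -8.1], [1, 17, 0, 0, -8.1]])

```text
t: 3.0
eef_pos: [426.7, 238.2, 415.8]
tcp_rot: [-1.19, 1.571, -2.037]
ft_force: [0.1, 1.0, -0.1]
opening: 0.217
```

Request:
apply_moves(increments=[[1, 17, 0, 0, -8.1], [1, 17, 0, 0, -8.1], [1, 17, 0, 0, -8.1], [1, 17, 0, 0, -8.1], [1, 17, 0, 0, -8.0], [1, 0, 0, 0, 0], [1, 0, 0, 0, 0]])

```text
t: 3.7
eef_pos: [426.7, 237.5, 332.0]
tcp_rot: [-1.514, 1.571, -1.666]
ft_force: [0.6, -0.7, 0.4]
opening: 0.003
```

Run:
```python
from h import *
import pickle
from scipy.spatial.transform import Rotation as Ro
c=cam("wrist"); save(c,"w2.png"); pickle.dump(c,open("w2.pkl","wb"))
s=status.state(); print(s["t"],s["eef_pos"],s["joints"],s["ft_force"]); print(np.round(Ro.from_euler("xyz",s["tcp_rot"]).as_matrix(),3))
```

```text
3.75 [426.71704733 237.80467308 332.34815271] [ 3.73147111e-01  1.91391981e-01  1.72443663e+00 -7.61150846e-05
  1.22492376e+00  5.24664014e-01] [-0.48451117 -0.19534851  0.44057418]
[[ 0.001  0.151  0.989]
 [ 0.     0.989 -0.151]
 [-1.     0.     0.001]]
```

View pics/w2.png

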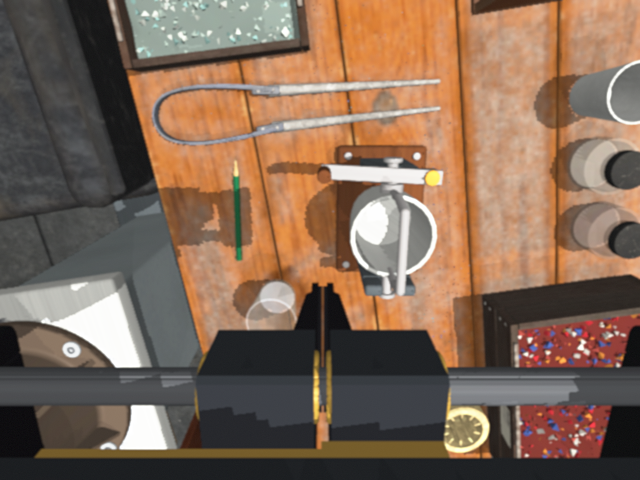

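The wrist view shows the knob top at (324,173), the gold pivot head at (433,178), the bucket rim at about (393.5,235) and the bail bar near x = 403. The tongs are away at the top.

Run:
```python
from h import *
import pickle
w=pickle.load(open("w2.pkl","rb"))
hsv=cv2.cvtColor(w["pixels"],cv2.COLOR_RGB2HSV)
m=cv2.inRange(hsv,(20,120,150),(35,255,255)); roi=np.zeros_like(m); roi[165:192,420:447]=m[165:192,420:447]; M=cv2.moments(roi,True); g=(M["m10"]/M["m00"],M["m01"]/M["m00"]); print(g,M["m00"])
P=onz(w,*g,121); K=onz(w,324,173,145); R=onz(w,393.5,235,115); print("P",P,"K",K,"rim",R, np.hypot(*(K-P)[:2]),np.degrees(np.arctan2(*(K-P)[1::-1])))
b=np.array([onz(w,u,v,14) for u,v in((347,156),(416,156),(346,265))]); print(b, np.degrees(np.arctan2(*(b[1]-b[0])[1::-1])),np.degrees(np.arctan2(*(b[0]-b[2])[1::-1])))
print(onz(w,405,210,160),onz(w,402.5,288,160))
for y in(-8.5,-7.7):
    y=np.radians(y); print("centre from P",P[:2]-np.array([[np.cos(y),-np.sin(y)],[np.sin(y),np.cos(y)]])@[30,56])
crop=w["pixels"][140:310,300:470,::-1]; cv2.imwrite("pics/w2c.png",cv2.resize(crop,None,fx=3.5,fy=3.5,interpolation=cv2.INTER_CUBIC))
```

```text
(432.0125, 177.84375) 160.0
P [524.15022646 249.1914573  121.        ] K [432.07547276 271.09358622 145.        ] rim [486.37180048 200.56183187 115.        ] 94.64387735126498 166.61953475903886
[[457.74893212 266.94497556  14.        ]
 [533.29572798 255.3671137   14.        ]
 [439.25179846 139.54319749  14.        ]] -8.713025651028163 81.73909659401085
[491.82546178 234.30730239 160.        ] [483.33790846 167.28152655 160.        ]
centre from P [486.20242353 198.24085128]
centre from P [486.91750408 197.71598368]
```

View pics/w2c.png

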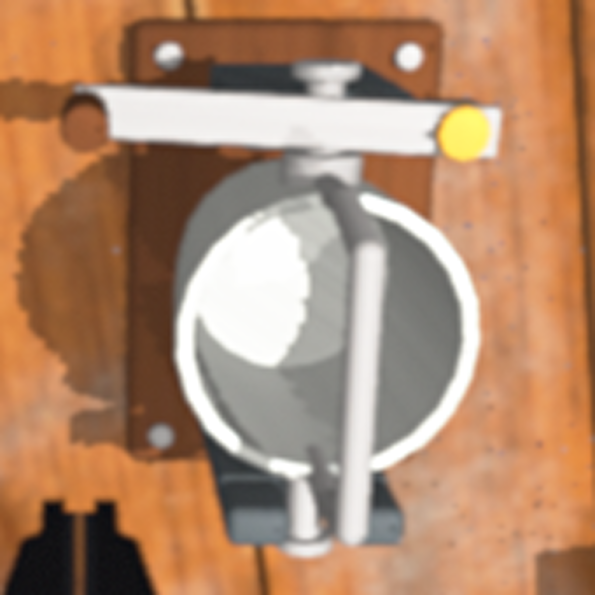

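Knob at (432,271), pivot at (524,249), cradle and bail centre at about (487,199), cradle yaw −8.5°. Next I descend inside the knob and push it round on an arc about the pivot.

Request:
apply_moves(increments=[[1, 45, 0, 0, 0], [1, 45, 0, 0, 0], [1, 45, 0, 0, 0], [1, 40, 0, 0, 0], [1, 23, 0, 0, 0], [1, 0, 0, 0, 0], [1, 0, 5, 0, 0], [1, 0, 5, 0, 0], [1, 0, 0, 0, 0]])

```text
t: 4.65
eef_pos: [428.3, 249.1, 135.1]
tcp_rot: [0.518, 1.568, 0.372]
ft_force: [-0.5, -0.2, 0.0]
opening: 0.004
```

Request:
apply_moves(increments=[[1, 0, 13.4, -1.3, 8], [1, 0, 13.4, -1.3, 8], [1, 0, 13.4, -1.3, 8], [1, 0, 13.4, -1.3, 8], [1, 0, 13.4, -1.3, 8], [1, 0, 13.4, -1.3, 8], [1, 0, 0, 0, 0]])

```text
t: 5.35
eef_pos: [458.8, 321.7, 134.5]
tcp_rot: [1.449, 1.569, 0.464]
ft_force: [-0.1, -0.1, 0.8]
opening: 0.006
```

Run:
```python
from h import *
import pickle
s=status.state(); print(s["t"],s["eef_pos"],s["tcp_rot"],s["ft_force"],s["joints"])
d=cam("side");e=cam("scene")
A=d["pixels"][180:330,170:350,::-1];B=e["pixels"][160:310,110:290,::-1]
cv2.imwrite("pics/k1.png",cv2.resize(np.hstack([A,B]),None,fx=2.2,fy=2.2,interpolation=cv2.INTER_CUBIC))
```

```text
5.35 [458.81417989 321.6567568  134.47025348] [1.44943733 1.56852396 0.46388218] [-0.10706134 -0.09007213  0.79779914] [ 4.93587998e-01  5.10153475e-01  1.81714455e+00 -9.30059867e-05
  8.12023265e-01  1.47920706e+00]
```

View pics/k1.png

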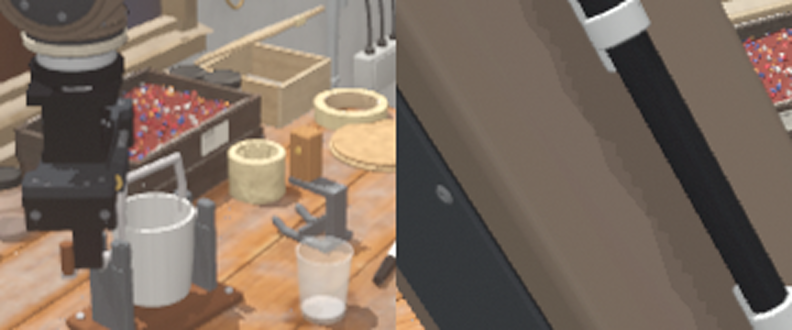

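The fingers are carrying the knob round: it shows left of the fingertips at crop (68,257). I continue to the stop, then back off and lift.

Request:
apply_moves(increments=[[1, 0, 13.4, -1.3, 8], [1, 0, 13.4, -1.3, 8], [1, 0, 13.4, -1.3, 8], [1, 0, 13.4, -1.3, 8], [1, 0, 13.4, -1.3, 8], [1, 0, 4, 0, 2], [1, 0, 0, 0, 0]])

```text
t: 6.15
eef_pos: [522.6, 345.6, 133.8]
tcp_rot: [0.875, 1.571, -0.84]
ft_force: [-0.4, 1.2, -0.1]
opening: 0.004
```

Run:
```python
from h import *
from scipy.spatial.transform import Rotation as Ro
s=status.state(); print(s["t"],s["eef_pos"],s["ft_force"],s["joints"]); print(np.round(Ro.from_euler("xyz",s["tcp_rot"]).as_matrix(),3))
```

```text
6.15 [522.62162742 345.57320926 133.78020669] [-0.41561805  1.17789513 -0.06339044] [ 4.78905534e-01  5.92267605e-01  1.64819114e+00 -1.57120342e-04
  9.01102144e-01  2.19377731e+00]
[[ 0.     0.99  -0.143]
 [-0.    -0.143 -0.99 ]
 [-1.     0.     0.   ]]
```

Keeper is at about 1.57 rad by geometry. I nudge it into the stop, back off and go above the lifter.

Request:
apply_moves(increments=[[1, 0, 3, 0, 0], [1, 0, 0, 0, 0], [1, 0, -8, 0, 0], [1, 0, -10, 0, 0], [1, -40, 0, 0, 0], [1, -45, 0, 0, 0], [1, -45, 0, 0, 0], [0.3, -36, 0, 0, 0], [0.3, 0, 0, 38, 0], [0.3, 0, 0, 43, 0]])

```text
t: 7.15
eef_pos: [494.7, 268.4, 300.3]
tcp_rot: [2.069, 1.569, 0.355]
ft_force: [0.5, -0.4, 0.2]
opening: 0.203
```

Request:
apply_moves(increments=[[0.3, 0, 0, 43, 0], [0.3, 0, 0, 43, 0], [0.3, 0, 0, 43, 0], [0.3, 0, 0, 43, 0], [0.3, 0, 0, 43, 0], [0.3, 0, 0, 43, 0], [0.3, 0, 0, 43, 0], [0.3, 0, 0, 0, 0], [0.3, 0, 0, 0, 0], [0.3, 0, 0, 0, 0]])

```text
t: 8.15
eef_pos: [451.9, -28.6, 299.6]
tcp_rot: [2.397, 1.571, 0.681]
ft_force: [0.2, 0.2, -0.4]
opening: 0.7
```

Run:
```python
from h import *
import pickle
from scipy.spatial.transform import Rotation as Ro
s=status.state(); print(s["t"],s["eef_pos"],s["ft_force"],s["joints"],s["opening"]); print(np.round(Ro.from_euler("xyz",s["tcp_rot"]).as_matrix(),3))
w=cam("wrist");d=cam("side"); pickle.dump(w,open("w3.pkl","wb")); pickle.dump(d,open("d3.pkl","wb"))
p=proj(w,[451,-30,70]).astype(int); print(p)
u,v=np.clip(p[0]-100,0,440),np.clip(p[1]-100,0,280)
A=cv2.resize(w["pixels"][v:v+200,u:u+200,::-1],None,fx=2.5,fy=2.5,interpolation=cv2.INTER_CUBIC)
B=cv2.resize(d["pixels"][235:355,180:240,::-1],None,fx=500/120,fy=500/120)
print(u,v); cv2.imwrite("pics/w3.png",np.hstack([A,B]))
```

```text
8.15 [451.85100113 -28.57912194 299.62480596] [ 0.193326    0.16239227 -0.35434311] [-2.09317289e-01  1.62830412e-01  1.85133949e+00  1.51765598e-04
  1.12731177e+00  1.50652318e+00] 0.7000657978522694
[[ 0.     0.989 -0.145]
 [ 0.    -0.145 -0.989]
 [-1.     0.    -0.   ]]
[324 201]
224 101
```

View pics/w3.png

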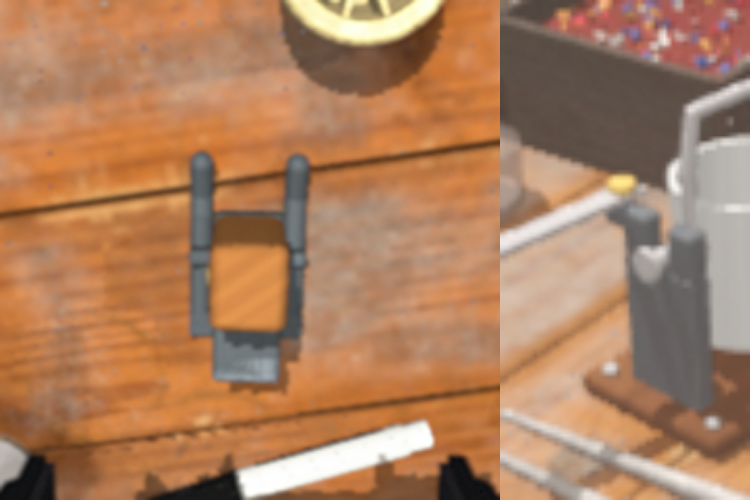

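The keeper bar lies open toward the cradle's +y, and its pin is free. The lifter is well aligned with the tool: the handle top centre is at w3 (324,216) and the tine tips are at crop (202,155) and (297,156).

Run:
```python
from h import *
import pickle
w=pickle.load(open("w3.pkl","rb"))
q=lambda x,y,z: onz(w,224+x/2.5,101+y/2.5,z)
h=q(250.5,288,125); a=q(202,156,17); b=q(298,157,17); e=a-b; y=np.arctan2(-e[0],e[1]); t=(a+b)/2
print("h",h,a,b,np.hypot(*e[:2]),np.degrees(y)); print(t-29*np.array([np.cos(y),np.sin(y),0]))
print("handle corners",[np.round(q(*p,125)[:2]) for p in((212,248),(288,243),(288,330),(213,330))])
print("post", q(246,380,10))
```

```text
h [450.89014472 -29.44081332 125.        ] [482.55515175 -14.33792985  17.        ] [476.42705462 -53.45369639  17.        ] 39.592887831609254 -8.903905292969105
[450.84057295 -29.40725908  17.        ]
handle corners [array([466., -19.]), array([464., -43.]), array([435., -40.]), array([439., -15.])]
post [380.99068378 -17.85753118  10.        ]
```

Request:
apply_moves(increments=[[0.3, 45, -0.9, 0.9, 0.5], [0.3, 45, 0, 0, 0], [0.3, 45, 0, 0, 0], [0.3, 40, 0, 0, 0], [0.3, 22, 0, 0, 0], [0.3, 10.5, 0, 0, 0], [0.3, 0, 0, 0, 0], [1, 0, 0, 0, 0], [1, 0, 0, 0, 0], [1, 0, 0, 0, 0]])

```text
t: 9.25
eef_pos: [451.5, -30.4, 93.1]
tcp_rot: [1.467, 1.569, -0.259]
ft_force: [-0.8, 0.1, 0.2]
opening: 0.508
```

Request:
apply_moves(increments=[[1, 0, 0, 0, 0], [1, 0, 0, 0, 0], [1, 0, 0, 0, 0], [1, 0, 0, 0, 0], [1, -10, 0, 0, 0], [1, -30, 0, 0, 0], [1, -40, 0, 0, 0], [1, -40, 0, 0, 0], [1, -11, 0, 0, 0], [1, 0, 0, 0, 0]])

```text
t: 10.25
eef_pos: [451.3, -30.4, 224.4]
tcp_rot: [1.475, 1.568, -0.25]
ft_force: [0.2, -0.4, -2.3]
opening: 0.274
```

Run:
```python
from h import *
from scipy.spatial.transform import Rotation as Ro
s=status.state(); print(s["t"],s["eef_pos"],s["ft_force"],s["moment"],s["opening"]); print(np.round(Ro.from_euler("xyz",s["tcp_rot"]).as_matrix(),3))
```

```text
10.25 [451.31278985 -30.41262413 224.41350067] [ 0.22197538 -0.4372561  -2.34966218] [ 0.00781843 -0.02123274 -0.02775656] 0.27428837696471375
[[ 0.003  0.988 -0.154]
 [-0.001 -0.154 -0.988]
 [-1.     0.003  0.   ]]
```

Lifter is gripped (26 mm opening, 2.3 N). I bring it to the front of the bucket at hooking height.

Request:
apply_moves(increments=[[1, 1, -10.2, -29.1, 0], [1, 1, -10.2, -29.1, 0], [1, 1, -10.2, -29.1, 0], [1, 1, -10.2, -29.1, 0], [1, 1, -10.2, -29.1, 0], [1, 1, -10.2, -29.1, 0], [1, 0, -10.2, -29.1, 0], [1, 0, -10.4, -28.9, 0], [1, 0, 0, 0, 0], [1, 0, 0, 0, 0]])

```text
t: 11.25
eef_pos: [405.3, 212.1, 215.5]
tcp_rot: [-0.986, 1.568, -2.71]
ft_force: [-0.1, 0.6, -2.7]
opening: 0.269
```

Run:
```python
from h import *
import pickle
from scipy.spatial.transform import Rotation as Ro
s=status.state(); print(s["t"],s["eef_pos"],s["ft_force"],s["opening"]); print(np.round(Ro.from_euler("xyz",s["tcp_rot"]).as_matrix(),3))
w=cam("wrist");d=cam("side"); pickle.dump(w,open("w4.pkl","wb")); pickle.dump(d,open("d4.pkl","wb"))
A=w["pixels"][:,100:500,::-1]
A=cv2.resize(A,None,fx=1,fy=1)
B=cv2.resize(d["pixels"][200:360,200:333,::-1],None,fx=3,fy=3,interpolation=cv2.INTER_CUBIC)
cv2.imwrite("pics/w4.png",np.hstack([A,B]))
```

```text
11.25 [405.31034322 212.08152124 215.47693194] [-0.08535996  0.58005564 -2.70135465] 0.26946229461091237
[[-0.003  0.988 -0.153]
 [-0.001 -0.153 -0.988]
 [-1.    -0.003  0.002]]
```

View pics/w4.png

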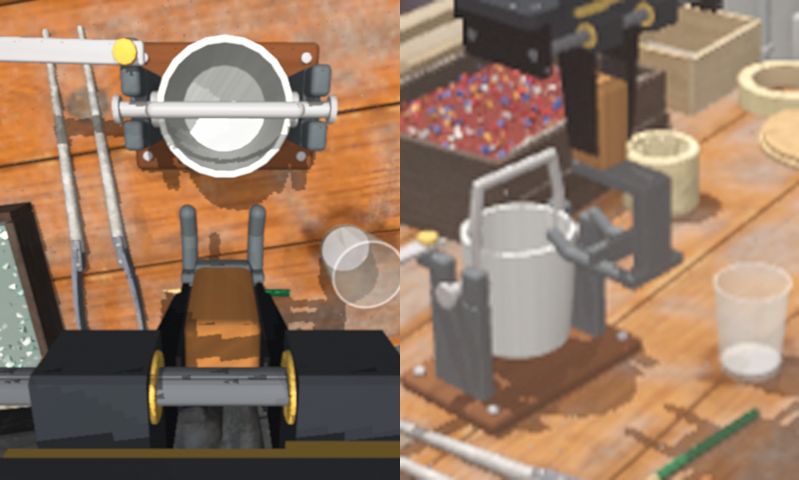

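The wrist view shows the tines (crop x 188 and 257) pointing at the bail (row 109), with the rim between x 158 and 292. The side view shows the tips between rim and bail height. Computing the remaining offsets.

Run:
```python
from h import *
import pickle
w=pickle.load(open("w4.pkl","rb")); d=pickle.load(open("d4.pkl","rb"))
R=np.array([[.988,-.153],[.153,.988]]).T  # rows: tool y(world), tool z
Y=np.array([.988,-.153]);Z=np.array([-.153,-.988]); T=np.array([405.3,212.1])
def q(n,u,v,z): p=onz(w,u+100,v,z)[:2]-T; print(n,"y %.1f z %.1f"%(p@Y,p@Z))
q("tipL",188,207,141);q("tipR",257,207,141)
q("rim",225,104.5,115);q("rimL",158,108,115);q("rimR",292,108,115)
q("flL",118,109,90);q("flR",332,109,90)
q("bail",225,109,160); q("bailL",165,109,160); q("bailR",285,109,160)
# side tine tip, mid-height check
for n,u,v in(("near tip top",200+555/3-400/3,200+230/3),):
    o,dd=ray(d,u,v); X=T+31*Y-20*Z; k=((X-o[:2])@dd[:2])/(dd[:2]@dd[:2]); print(n,(o+k*dd))
for n,u,v in(("bail near end",200+(475-400)/3,200+190/3),("bail far end",200+(552-400)/3,200+155/3)):
    print(n,onz(d,u,v,160))
```

```text
tipL y 29.2 z -19.7
tipR y 29.2 z 19.0
rim y 84.3 z 1.1
rimL y 82.3 z -37.9
rimR y 82.4 z 40.2
flL y 81.7 z -67.1
flR y 81.7 z 69.8
bail y 81.9 z 0.8
bailL y 81.9 z -28.2
bailR y 81.9 z 29.7
near tip top [435.31543993 224.33559397 138.07333494]
bail near end [489.31230122 239.54767059 160.        ]
bail far end [479.32966543 166.96402027 160.        ]
```

Lateral error is only 1 mm and the bail is 82 mm ahead of the lifter origin. I slide in 80 mm, then raise until contact.

Request:
apply_moves(increments=[[1, -2.5, 0, 1, 0], [1, 0, 10, 0, 0], [1, 0, 12, 0, 0], [1, 0, 12, 0, 0], [1, 0, 12, 0, 0], [1, 0, 12, 0, 0], [1, 0, 12, 0, 0], [1, 0, 10, 0, 0], [1, 0, 0, 0, 0], [1, 0, 0, 0, 0]])

```text
t: 12.35
eef_pos: [484.8, 198.7, 219.4]
tcp_rot: [-1.068, 1.57, -2.793]
ft_force: [0.3, -1.3, -3.5]
opening: 0.271
```

Request:
apply_moves(increments=[[1, -4, 0, 0, 0], [1, -4, 0, 0, 0], [1, -4, 0, 0, 0], [1, -3, 0, 0, 0], [1, -2, 0, 0, 0], [1, -1, 0, 0, 0], [1, 0, 0, 0, 0], [1, 0, 0, 0, 0]])

```text
t: 13.15
eef_pos: [485.0, 198.7, 237.5]
tcp_rot: [-0.693, 1.571, -2.418]
ft_force: [0.5, 0.3, -2.5]
opening: 0.278
```

Request:
apply_moves(increments=[[1, -1, 0, 0, 0], [1, -1, 0, 0, 0], [1, -1, 0, 0, 0], [1, -1, 0, 0, 0], [1, -1, 0, 0, 0], [1, 0, 0, 0, 0], [1, 0, 0, 0, 0]])

```text
t: 13.85
eef_pos: [485.0, 198.7, 242.6]
tcp_rot: [0.397, 1.571, -1.329]
ft_force: [-0.2, -0.0, -6.1]
opening: 0.272
```

Request:
apply_moves(increments=[[1, -2, 0, 0, 0], [1, -2, 0, 0, 0], [1, -2, 0, 0, 0], [1, -2, 0, 0, 0], [1, -1, 0, 0, 0], [1, 0, 0, 0, 0], [1, 0, 0, 0, 0]])

```text
t: 14.55
eef_pos: [485.0, 198.7, 251.6]
tcp_rot: [0.377, 1.571, -1.348]
ft_force: [-0.4, -0.7, -5.8]
opening: 0.275
```

Run:
```python
from h import *
s=status.state(); print(s["t"],s["eef_pos"],s["ft_force"],s["moment"],s["opening"])
w=cam("wrist");d=cam("side")
A=w["pixels"][:,100:500,::-1]
B=cv2.resize(d["pixels"][200:360,200:333,::-1],None,fx=3,fy=3,interpolation=cv2.INTER_CUBIC)
cv2.imwrite("pics/w5.png",np.hstack([A,B]))
```

```text
14.55 [484.99038964 198.72561384 251.57819858] [-0.43378149 -0.68571324 -5.76074709] [ 0.0135092  -0.08723738  0.00269532] 0.2745956990856492
```

View pics/w5.png

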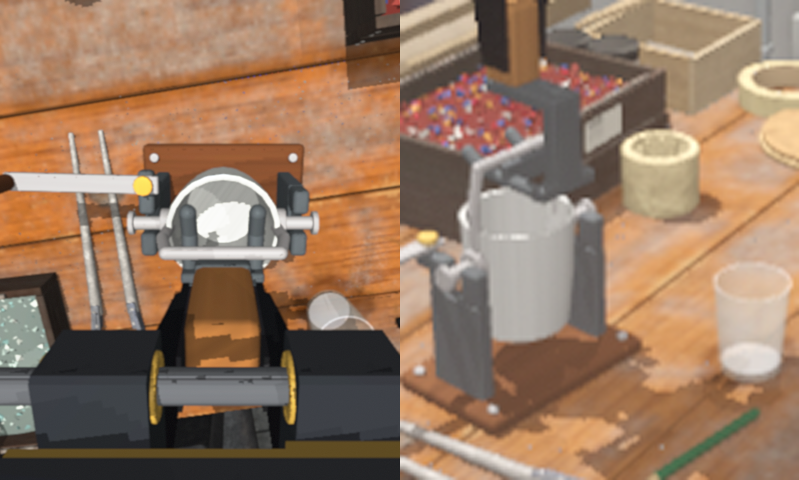

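The bucket hangs on the tines with its pins already raised about 12 mm in the notches and nothing touching the gripper. Continuing straight up.

Request:
apply_moves(increments=[[1, -4, 0, 0, 0], [1, -7, 0, 0, 0], [1, -10, 0, 0, 0], [1, -10, 0, 0, 0], [1, -10, 0, 0, 0], [1, -10, 0, 0, 0], [1, -10, 0, 0, 0], [1, -7, 0, 0, 0], [1, -4, 0, 0, 0], [1, 0, 0, 0, 0]])

```text
t: 15.65
eef_pos: [485.1, 198.8, 324.0]
tcp_rot: [1.851, 1.57, 0.125]
ft_force: [-0.8, -1.0, -6.3]
opening: 0.274
```

Request:
apply_moves(increments=[[1, -4, 0, 0, 0], [1, -7, 0, 0, 0], [1, -7, 0, 0, 0], [1, -5, 0, 0, 0], [1, -2, 0, 0, 0], [1, 0, 0, 0, 0], [1, 0, 0, 0, 0]])

```text
t: 16.35
eef_pos: [484.9, 198.7, 348.4]
tcp_rot: [-0.936, 1.571, -2.662]
ft_force: [-0.2, 0.3, -5.9]
opening: 0.274
```

Request:
apply_moves(increments=[[1, 0, 0.3, 2, 0], [1, 0, 0.6, 4, 0], [1, 0, 0.8, 6, 0], [1, 0, 1.1, 8, 0], [1, 0, 1.4, 10, 0], [1, 0, 1.7, 12, 0], [1, 0, 2, 14, 0], [1, 0, 2, 14, 0], [1, 0, 2, 14, 0], [1, 0, 2, 14, 0]])

```text
t: 17.35
eef_pos: [483.6, 98.4, 348.6]
tcp_rot: [0.886, 1.571, -0.84]
ft_force: [-0.6, 1.4, -7.1]
opening: 0.272
```

Request:
apply_moves(increments=[[1, 0, 2, 14, 0], [1, 0, 2, 14, 0], [1, 0, 2, 14, 0], [1, 0, 2, 14, 0], [1, 0, 2, 14, 0], [1, 0, 2, 14, 0], [1, 0, 2, 14, 0], [1, 0, 2, 14, 0], [1, 0, 2, 14, 0], [1, 0, 2, 14, 0]])

```text
t: 18.35
eef_pos: [481.8, -42.8, 348.6]
tcp_rot: [0.609, 1.571, -1.117]
ft_force: [0.2, 0.4, -6.4]
opening: 0.275
```

Request:
apply_moves(increments=[[1, 0, 2, 14, 0], [1, 0, 2, 14, 0], [1, 0, 2, 14, 0], [1, 0, 2, 14, 0], [1, 0, 2, 14, 0], [1, 0, 2, 14, 0], [1, 0, 2, 14, 0], [1, 0, 2, 14, 0], [1, 0, 2, 14, 0], [1, 0, 2, 14, 0]])

```text
t: 19.35
eef_pos: [479.9, -184.2, 348.6]
tcp_rot: [-0.112, 1.571, -1.838]
ft_force: [0.7, 0.4, -6.1]
opening: 0.274
```

Request:
apply_moves(increments=[[1, 0, 2, 14, 0], [1, 0, 1.7, 12, 0], [1, 0, 1.4, 10, 0], [1, 0, 1.4, 10, 0], [1, 0, 1.1, 8, 0], [1, 0, 0.8, 6, 0], [1, 0, 0.6, 4, 0], [1, 0, 0.3, 2, 0], [1, 0, 0, 0, 0], [1, 0, 0, 0, 0]])

```text
t: 20.35
eef_pos: [479.0, -249.4, 348.7]
tcp_rot: [2.89, 1.571, 1.164]
ft_force: [0.7, 0.3, -5.7]
opening: 0.272
```

Run:
```python
from h import *
import pickle
from scipy.spatial.transform import Rotation as Ro
s=status.state(); print(s["t"],s["eef_pos"],s["ft_force"],s["opening"],s["joints"]); print(np.round(Ro.from_euler("xyz",s["tcp_rot"]).as_matrix(),3))
for n in("wrist","side","scene"):
    c=cam(n); pickle.dump(c,open(n[:2]+"6.pkl","wb")); save(c,n+"6.png")
# mat centre from w1 and d-side by mask around known circle
w=pickle.load(open("w1.pkl","rb")); hsv=cv2.cvtColor(w["pixels"],cv2.COLOR_RGB2HSV)
m=cv2.inRange(hsv,(12,70,150),(25,200,255)); m=cv2.morphologyEx(m,cv2.MORPH_OPEN,np.ones((5,5)));m=cv2.morphologyEx(m,cv2.MORPH_CLOSE,np.ones((7,7)))
n,l,st,ce=cv2.connectedComponentsWithStats(m); i=l[180,460]; print(i,st[i],ce[i],onz(w,*ce[i],12))
cs,_=cv2.findContours((l==i).astype(np.uint8),cv2.RETR_EXTERNAL,cv2.CHAIN_APPROX_NONE); e=cv2.fitEllipse(cv2.convexHull(max(cs,key=len))); print(e,onz(w,*e[0],12))
```

```text
20.35 [ 478.95752002 -249.44618588  348.66430238] [ 0.7454635   0.28580195 -5.73033338] 0.2723627449387436 [-6.02519108e-01  2.62778100e-01  1.58494612e+00  5.31930213e-05
  1.29387859e+00  1.12298025e+00]
[[ 0.     0.988 -0.154]
 [ 0.    -0.154 -0.988]
 [-1.     0.    -0.   ]]
4 [    0     0   553   328 85091] [300.34374963 159.68320974] [411.25239457 -64.91697342  12.        ]
((287.0774230957031, 156.91668701171875), (373.4339294433594, 589.6295776367188), 86.94339752197266) [406.87194556 -46.6847595   12.        ]
```

Request:
apply_moves(increments=[[1, 0, 0.3, 2, 0], [1, 0, 0.6, 4, 0], [1, 0, 0.9, 6, 0], [1, 0, 0.9, 6, 0], [1, 0, 0.9, 6, 0], [1, 0, 0.6, 4, 0], [1, 0, 0.4, 2.4, 0], [1, 0, 0, 0, 0], [1, 0, 0, 0, 0], [1, 0, 0, 0, 0]])

```text
t: 21.5
eef_pos: [478.8, -280.2, 348.7]
tcp_rot: [0.91, 1.571, -0.815]
ft_force: [-0.4, 0.3, -5.5]
opening: 0.272
```

Request:
apply_moves(increments=[[1, 4, 0, 0, 0], [1, 8, 0, 0, 0], [1, 11, 0, 0, 0], [1, 12, 0, 0, 0], [1, 12, 0, 0, 0], [1, 12, 0, 0, 0], [1, 12, 0, 0, 0], [1, 10, 0, 0, 0], [1, 6, 0, 0, 0], [1, 3, 0, 0, 0]])

```text
t: 22.5
eef_pos: [478.8, -280.4, 258.0]
tcp_rot: [-1.983, 1.57, 2.575]
ft_force: [-0.1, -0.1, -4.8]
opening: 0.274
```

Run:
```python
from h import *
import pickle
s=status.state(); print(s["t"],s["eef_pos"],s["ft_force"],s["opening"])
d=cam("side"); w=cam("wrist"); save(d,"side7.png"); save(w,"wrist7.png"); pickle.dump(d,open("d7.pkl","wb")); pickle.dump(w,open("w7.pkl","wb"))
# mat rim, Hough on w1 gray
w=pickle.load(open("w1.pkl","rb")); g=cv2.GaussianBlur(cv2.cvtColor(w["pixels"],cv2.COLOR_RGB2GRAY),(5,5),1)
r=cv2.HoughCircles(g[100:260,390:530],cv2.HOUGH_GRADIENT,1,50,param1=100,param2=20,minRadius=45,maxRadius=58); print(r)
if r is not None:
    for c in r[0][:3]: print(onz(w,c[0]+390,c[1]+100,12))
```

```text
22.5 [ 478.78133079 -280.3929357   258.00244898] [-0.08179644 -0.09920296 -4.83329064] 0.2737921982696
[[[73.5 83.5 55.2]]]
[ 479.15272891 -287.4720173    12.        ]
```

Mat centre estimates agree within 7 mm (y −280 to −287), against a 38 mm tolerance. I aim at −283 and lower slowly.

Request:
apply_moves(increments=[[1, 3, 0, 1, 0], [1, 5, 0, 1, 0], [1, 6, 0, 1, 0], [1, 6, 0, 0, 0], [1, 5, 0, 0, 0], [1, 4, 0, 0, 0], [1, 2, 0, 0, 0], [1, 0, 0, 0, 0], [1, 0, 0, 0, 0], [1, 0, 0, 0, 0]])

```text
t: 23.6
eef_pos: [478.5, -283.5, 227.9]
tcp_rot: [0.984, 1.57, -0.742]
ft_force: [-0.4, 0.0, -5.8]
opening: 0.27
```

Request:
apply_moves(increments=[[1, 1, 0, 0, 0], [1, 1, 0, 0, 0], [1, 1, 0, 0, 0], [1, 1, 0, 0, 0], [1, 1, 0, 0, 0], [1, 1, 0, 0, 0], [1, 1, 0, 0, 0], [1, 0, 0, 0, 0], [1, 0, 0, 0, 0]])

```text
t: 24.5
eef_pos: [478.4, -283.4, 220.6]
tcp_rot: [-0.264, 1.571, -1.989]
ft_force: [0.5, 0.6, -5.3]
opening: 0.271
```

Request:
apply_moves(increments=[[1, 1, 0, 0, 0], [1, 1, 0, 0, 0], [1, 1, 0, 0, 0], [1, 1, 0, 0, 0], [1, 0, 0, 0, 0], [1, 0, 0, 0, 0]])

```text
t: 25.1
eef_pos: [478.4, -283.4, 216.7]
tcp_rot: [0.9, 1.571, -0.826]
ft_force: [-0.1, -0.4, -2.2]
opening: 0.273
```

Run:
```python
from h import *
import pickle
s=status.state(); print(s["t"],s["eef_pos"],s["ft_force"],s["moment"])
```

```text
25.1 [ 478.3839152  -283.42038432  216.65608878] [-0.11278327 -0.44280266 -2.19621744] [ 0.00425674 -0.0345632   0.01060809]
```

The force shows the lifter carrying only itself, so the bucket stands on the mat. I lower the tines midway between bail and rim, then withdraw slowly.

Request:
apply_moves(increments=[[1, 3, 0, 0, 0], [1, 4, 0, 0, 0], [1, 4, 0, 0, 0], [1, 4, 0, 0, 0], [1, 2, 0, 0, 0], [1, 0, 0, 0, 0], [1, 0, 0, 0, 0]])

```text
t: 25.8
eef_pos: [478.4, -283.4, 199.7]
tcp_rot: [0.849, 1.571, -0.876]
ft_force: [0.2, -0.5, -2.6]
opening: 0.273
```

Request:
apply_moves(increments=[[1, 0, -3, 0, 0], [1, 0, -5, 0, 0], [1, 0, -5, 0, 0], [1, 0, -5, 0, 0], [1, 0, -5, 0, 0], [1, 0, -5, 0, 0], [1, 0, 0, 0, 0]])

```text
t: 26.5
eef_pos: [450.1, -279.0, 199.7]
tcp_rot: [-1.578, 1.571, 2.979]
ft_force: [0.3, -0.2, -3.4]
opening: 0.274
```

Run:
```python
from h import *
import pickle
s=status.state(); print(s["t"],s["eef_pos"],s["ft_force"],s["moment"])
w=cam("wrist");d=cam("side"); pickle.dump(w,open("w8.pkl","wb")); pickle.dump(d,open("d8.pkl","wb"))
A=w["pixels"][:,120:520,::-1]; p=proj(d,[481,-283,90]).astype(int); print(p)
B=cv2.resize(d["pixels"][p[1]-80:p[1]+80,p[0]-65:p[0]+68,::-1],None,fx=3,fy=3,interpolation=cv2.INTER_CUBIC)
cv2.imwrite("pics/w8.png",np.hstack([A,B]))
```

```text
26.5 [ 450.10039563 -278.97354611  199.74478007] [ 0.27317802 -0.1720999  -3.40315372] [0.02886604 0.00271054 0.06006351]
[346 217]
```

View pics/w8.png

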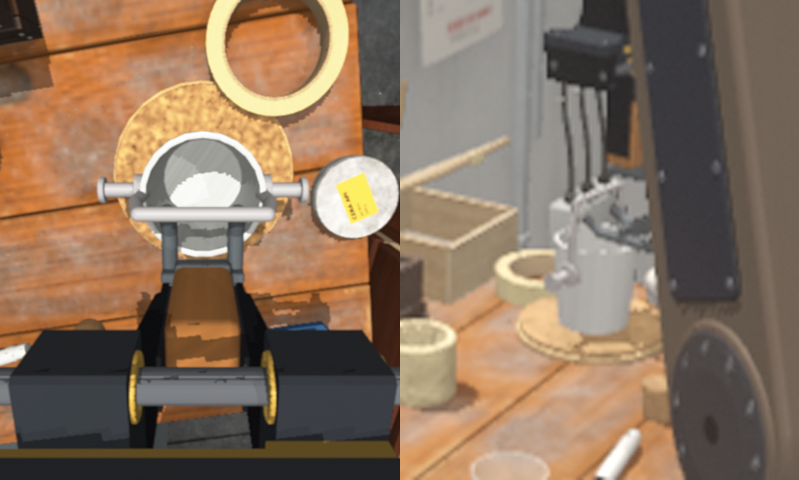

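The bucket stands upright on the cork (rim 138–275, mat 113–293 in the crop). The tips are just coming out under the bail with clearance. This was my twelfth and last picture, so I continue by numbers.

Request:
apply_moves(increments=[[1, 0, -5, 0, 0], [1, 0, -8, 0, 0], [1, 0, -10, 0, 0], [1, 0, -12, 0, 0], [1, 0, -12, 0, 0], [1, 0, -13, 0, 0], [1, 0, -10, 0, 0], [1, 0, 0, 0, 0]])

```text
t: 27.4
eef_pos: [380.3, -268.1, 199.8]
tcp_rot: [-1.661, 1.571, 2.896]
ft_force: [-0.5, 1.0, -2.8]
opening: 0.273
```

Run:
```python
from h import *
import pickle
w=pickle.load(open("w8.pkl","rb"))
q=lambda u,v,z: np.round(onz(w,u+120,v,z)[:2],1)
print("mat",q(203,168,12),"L",q(113,168,12),"R",q(293,168,12),"top",q(205,80,12)); print("rim",q(206.5,193,97),"L",q(138,193,97),"R",q(275,193,97)); print("pins",q(100,189,72),q(307,189,72),"bail",q(133,214,142),q(273,214,142))
s=status.state(); print(s["t"],s["eef_pos"],s["ft_force"]); c=cam("wrist"); pickle.dump(c,open("w9.pkl","wb"))
d=cv2.absdiff(c["pixels"],c["pixels"]).sum()
```

```text
mat [ 485.8 -284.6] L [ 497.1 -212.4] R [ 474.5 -356.9] top [ 551.8 -296.5]
rim [ 481.3 -286. ] L [ 487.9 -243.7] R [ 474.7 -328.2]
pins [ 490.5 -214.2] [ 468.7 -353.6] bail [ 484.9 -247. ] [ 473.5 -319.6]
27.4 [ 380.30487061 -268.05489639  199.81710242] [-0.51905094  1.04489184 -2.80945525]
```

The bucket is within about 6 mm of the mat centre. Returning the lifter to its original bare spot.

Request:
apply_moves(increments=[[1, -20, 0, 0, 0], [1, -20, 0, 0, 0], [1, -20, 3.4, -27, 0], [1, 0, 3.7, -27, 0], [1, 0, 3.7, -27, 0], [1, 0, 3.7, -27, 0], [1, 0, 3.7, -27, 0], [1, 0, 3.7, -27, 0], [1, 0, 3.7, -27, 0], [1, 0, 3.7, -27, 0]])

```text
t: 28.45
eef_pos: [444.5, -58.3, 259.7]
tcp_rot: [1.37, 1.57, -0.356]
ft_force: [1.1, -0.7, -3.0]
opening: 0.274
```

Request:
apply_moves(increments=[[1, 0, 4, -30, 0], [1, 25, 0, 0, 0], [1, 35, 0, 0, 0], [1, 35, 0, 0, 0], [1, 30, 0, 0, 0], [1, 20, 0, 0, 0], [1, 10, 0, 0, 0], [1, 4, 0, 0, 0], [1, 0, 0, 0, 0], [1, 0, 0, 0, 0]])

```text
t: 29.45
eef_pos: [452.9, -30.4, 101.4]
tcp_rot: [1.466, 1.569, -0.26]
ft_force: [0.3, 0.1, -2.8]
opening: 0.274
```

Request:
apply_moves(increments=[[1, 2, 0, 0, 0], [1, 2, 0, 0, 0], [1, 1, 0, 0, 0], [1, 1, 0, 0, 0], [1, 0, 0, 0, 0], [1, 0, 0, 0, 0]])

```text
t: 30.05
eef_pos: [452.4, -30.4, 94.6]
tcp_rot: [-0.653, 1.571, -2.379]
ft_force: [0.4, -0.0, -2.3]
opening: 0.279
```

Request:
apply_moves(increments=[[1, 0.7, 0, 0, 0], [1, 0.7, 0, 0, 0], [1, 0, 0, 0, 0], [1, 0, 0, 0, 0]])

```text
t: 30.45
eef_pos: [452.4, -30.4, 93.2]
tcp_rot: [-0.107, 1.571, -1.832]
ft_force: [0.0, 0.3, -1.8]
opening: 0.271
```

Request:
apply_moves(increments=[[1, 0.5, 0, 0, 0], [1, 0.5, 0, 0, 0], [1, 0, 0, 0, 0], [1, 0, 0, 0, 0]])

```text
t: 30.85
eef_pos: [452.4, -30.4, 92.3]
tcp_rot: [1.184, 1.571, -0.542]
ft_force: [-0.0, 0.1, -1.4]
opening: 0.274
```

Request:
apply_moves(increments=[[1, 0.5, 0, 0, 0], [1, 0.5, 0, 0, 0], [1, 0, 0, 0, 0], [1, 0, 0, 0, 0]])

```text
t: 31.25
eef_pos: [452.6, -30.4, 92.2]
tcp_rot: [1.457, 1.57, -0.269]
ft_force: [-2.7, 1.0, 15.6]
opening: 0.27
```

Firm bench contact at 92.2. I ease back 0.6 mm, release gently, and rise.

Request:
apply_moves(increments=[[1, -0.6, 0, 0, 0], [0.68, 0, 0, 0, 0], [0.64, 0, 0, 0, 0], [0.6, 0, 0, 0, 0], [0.5, 0, 0, 0, 0], [0.4, 0, 0, 0, 0], [0.3, 0, 0, 0, 0], [0.3, 0, 0, 0, 0], [0.3, -5, 0, 0, 0], [0.3, -15, 0, 0, 0]])

```text
t: 32.25
eef_pos: [451.9, -30.3, 111.5]
tcp_rot: [-1.592, 1.569, 2.966]
ft_force: [0.5, 0.7, 0.1]
opening: 0.698
```

Request:
apply_moves(increments=[[0.3, -30, 0, 0, 0], [0.3, -45, 0, 0, 0], [0.3, -45, 0, 0, 0], [0.3, -45, 0, 0, 0], [0.3, -23, 0, 0, 0], [0.3, 0, 0, 0, 0], [0.3, 0, 0, 0, 0]])

```text
t: 32.95
eef_pos: [452.0, -30.3, 299.8]
tcp_rot: [1.308, 1.57, -0.418]
ft_force: [0.1, 0.5, -0.7]
opening: 0.703
```

Run:
```python
from h import *
import pickle
s=status.state(); print(s["t"],s["eef_pos"],s["ft_force"],s["opening"])
w=cam("wrist"); pickle.dump(w,open("w10.pkl","wb")); o=pickle.load(open("w3.pkl","rb"))
# lifter handle mask (saturated orange-brown inside lifter area) and dark steel mask, compared with w3 (pre-grasp view of same pose)
for n,c in(("before",o),("after",w)):
    p=proj(c,[452,-30,60]).astype(int); sub=c["pixels"][p[1]-70:p[1]+70,p[0]-60:p[0]+60]; hsv=cv2.cvtColor(sub,cv2.COLOR_RGB2HSV)
    m=cv2.inRange(hsv,(0,0,40),(179,70,140)); m=cv2.morphologyEx(m,cv2.MORPH_OPEN,np.ones((3,3)))
    k,l,st,ce=cv2.connectedComponentsWithStats(m); i=1+np.argmax(st[1:,4]); print(n,p,st[i],ce[i])
b=pickle.load(open("w1.pkl","rb"))
```

```text
32.95 [452.03734632 -30.28365683 299.79568704] [ 0.14518965  0.48671769 -0.67076918] 0.7025958113364983
before [324 198] [  36   34   48   88 1474] [58.18656716 80.06784261]
after [322 199] [  37   33   47   91 1541] [61.14925373 79.9422453 ]
```

Lifter silhouette matches the pre-grasp view, so it stands upright in its place. A last numeric check of the bucket after withdrawal, the keeper and the bystanders, then hand in.

Run:
```python
from h import *
import pickle
d=cam("side"); d0=pickle.load(open("d3.pkl","rb")); diff=cv2.absdiff(d["pixels"],d0["pixels"]).max(2)
for n,X in(("mould",(545,-85,30)),("tumbler",(348,107,35)),("keeper",(538,340,118)),("bucket",(481,-285,60))):
    p=proj(d,X).astype(int); print(n,p,"changed px",int((diff[p[1]-18:p[1]+18,p[0]-14:p[0]+14]>30).sum()))
w=pickle.load(open("w9.pkl","rb")); g=cv2.GaussianBlur(cv2.cvtColor(w["pixels"],cv2.COLOR_RGB2GRAY),(5,5),1); p=proj(w,[481,-285,97]).astype(int); print(p)
y0=max(p[1]-110,0); x0=p[0]-110
r=cv2.HoughCircles(g[y0:p[1]+110,x0:p[0]+110],cv2.HOUGH_GRADIENT,1,40,param1=120,param2=25,minRadius=40,maxRadius=110)
if r is not None:
    for c in r[0][:4]: print(c, onz(w,c[0]+x0,c[1]+y0,97)[:2], "as mat",onz(w,c[0]+x0,c[1]+y0,12)[:2])
```

```text
mould [289 257] changed px 0
tumbler [317 307] changed px 1
keeper [172 296] changed px 0
bucket [345 227] changed px 650
[325  72]
[106.5  65.5  66.4] [ 485.03694637 -283.45561511] as mat [ 492.61530355 -284.54985458]
[124.5 123.5  59.7] [ 451.69053859 -289.05329486] as mat [ 448.45474562 -291.96284679]
```

```bash
python3 -c "
from h import *
print(env.job_done()); print(status.state()['t'])"
```

```text
the job is handed in; nothing more can be done
None
the job is handed in; nothing more can be done
```

The job is handed in at about 33 s of the 72 s allowed; no verdict was reported.

**What I did:** I pushed the keeper round to its stop. I then hooked the lifter under the bail and lifted the bucket straight up out of the notches. I carried it level to the mat, set it down, drew the tines out, and stood the lifter back at its original spot.

**Last checks:**
- **Keeper:** it is open, about 1.57 rad by geometry. The image there was unchanged between a mid-run side view and the end.
- **Bucket:** the last picture viewed, taken as the lifter was being withdrawn, shows it upright on the cork. After the lifter was out, its rim measured (485, −283).
- **Mat centre:** my estimates disagree by up to 7 mm, from (479, −287) to (486, −285). The bucket is within about 7 mm of any of them, against the 38 mm limit.
- **Lifter:** its outline from above matches the view before I gripped it, and it stands about 250 mm from the mat.
- **Bystanders:** the mould and tumbler are unchanged in the side view. I did not check the tin and stopper at the end.

**Worth knowing:**
- Setting the lifter down pressed the bench with about 18 N for a moment before I eased off.
- My colour mask of the mat merged with the bench wood, so I dropped it and used the other estimates.

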